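Find the latched key of the plate-warmer switch box and release it

ROBOT

A 7-joint arm with a two-finger parallel gripper is mounted at the origin on the work surface. World frame = base frame: x ahead of the robot, y to its left, z up, the work surface at z = 0. Lengths are in mm, angles in degrees, forces in N, time in s.
With the tool pointing down it reaches from about 425 to 1025 mm from the base axis. Payload 9.4 kg.
Tool frame: the origin (TCP) lies midway between the tips of the shut fingers; the grasp point (between the pads) lies 19 mm behind it; z points along the fingers, y is the line along which they close (so a half turn about z gives the same grasp; the last joint's range is limited). The gripper opens to 85 mm and grips with 20 to 120 N. Pads are 22 mm wide; open, the fingers measure 114 mm over their backs; the gripper's body (76 mm by 85 mm) begins 54 mm behind the grasp point. The pads swing forward as they close: fully open they stand 13 mm farther back than shut.
Start: joints at [-81.457, 34.337, -0.143, 91.639, 0.103, 54.024, -4.572], TCP at [162.322, 706.595, 231.275] pointing down, gripper open.
Joint ranges: [-147.43, 147.43], [-19.82, 112.94], [-74.19, 73.91], [6.32, 146.72], [-59.91, 239.91], [6.04, 106.73], [-150.56, 150.56]. Speed limits (degrees/s): [127.2, 127.2, 172.46, 172.46, 180, 180, 180].

INTERFACE

Orientations are given as a 3x3 rotation matrix whose columns are the frame's x, y, z axes.
In Python, from bench import robot gives the robot as it stands.
- The arm moves only by the shell command python3 -m creep 'ROWS' [FORCE]. ROWS is a JSON object of lists of equal length, an entry for each row: "grip": the opening, from -1 (shut) to 1 (fully open); "travel": the shift along the tool's x, y, z in mm, a list of three; "rot": the turn, a rotation vector about the tool's x, y, z in rad, a list of three. A call has exactly 10 rows; each row is the pose to reach, as a shift and turn from the pose commanded when the call began, along the tool's axes at that moment; what a row does not reach only later rows make up. A row lasts 1/12 s, in which the tool goes at most 41.7 mm and 7.16 degrees, less where a joint would pass 70% of its speed; a pose out of reach is approached as far as the arm can. A call with a gripper value outside its range is refused whole. The fingers move at their own pace and stop on an object; FORCE is the grip in N (left out, the last holds). Time passes only in rows, so rows that repeat a pose let the fingers close, or fill a call up. It gives the time, the measured TCP pose, the force, the opening and the grip force at its end, in the units of the state.
- robot.get_obs(): the state, without advancing time (a new reading comes with each control period).
- robot.camera(name): name is "side" or "top"; returns a dict with "image" (420x560x3 uint8, red, green, blue), "depth" (420x560 float32, mm along the optical axis (not along the pixel's ray), 0 where there is no reading), "mtx" (3x3 intrinsics, pixels), "camera_from_world" (4x4, takes a point from world to camera coordinates). Camera axes: x right, y down, z forward; pixel columns grow to the right and rows downward; lengths in mm; the calibration is good to about 2 mm. A picture is of the moment at which its call begins.
- robot.close_job(): hands the job in; it is judged then, once.
The state is a dict: "clock": time; "joint_positions": joint angles; "joint_velocities": joint speeds; "effort": joint torques, N m; "position": TCP position; "eef_rot": TCP orientation; "force": force on the tool from outside, world axes, zero at the start; "wrist_torque": the same for the moment, N m; "opening": opening from 0.0 (shut) to 1.0 (fully open); "grasp_force": force on a finger pad.
Only numpy, scipy, OpenCV 4.12 (cv2) and the standard library are available. Lean on these libraries where they do the work, as an engineer would, in place of code of your own. Each camera call takes 0.05 s, during which the arm holds its last target. There are 200 camera calls.

TASK

One plate warmer was left on: of the four white keys on its switch box, one is still latched half down. With the fingertips, tap the keys lightly one at a time from the leftmost to the rightmost as the robot sees them (its left is the box's +y end), just touching each, to feel which one is the latched one; only then press that key fully down for a moment and let it come up again, so that all four keys stand up. Do not push another key down while one is latched, and leave the mug, the jar and the bowl standing where they are.

Things in the scene. Friction and masses are not known exactly. Their poses are not given: they have to be found in the camera images.
- switch_box: aluminium switch box fixed to the table, 140 mm (x) by 300 mm (y) by 70 mm high; origin at the centre of its underside on the table, z up, y along the row of keys, x away from the robot (yaw within 0.4 rad). The four keys stand on its top along its y axis at y = +90 (leftmost), +30, -30 and -90 mm (rightmost), x = 0, 60 mm apart
- mod_a: one of four identical keys, standing in any of the four places (which of mod_a..mod_d is where changes; key_a is its movement). Fixed point on the switch box's top face, 70 mm above the table, under the key's centre; x and y axes as the box's. The white cap is 40 mm (x) by 32 mm (y), flat on top; its top is 20 mm above this point when the key is up (90 mm above the table), 14 mm when latched, 7 mm when pressed to the stop. The bezel around it is only 4 mm high
- mod_b: one of four identical keys, standing in any of the four places (which of mod_a..mod_d is where changes; key_b is its movement). Fixed point on the switch box's top face, 70 mm above the table, under the key's centre; x and y axes as the box's. The white cap is 40 mm (x) by 32 mm (y), flat on top; its top is 20 mm above this point when the key is up (90 mm above the table), 14 mm when latched, 7 mm when pressed to the stop. The bezel around it is only 4 mm high
- mod_c: one of four identical keys, standing in any of the four places (which of mod_a..mod_d is where changes; key_c is its movement). Fixed point on the switch box's top face, 70 mm above the table, under the key's centre; x and y axes as the box's. The white cap is 40 mm (x) by 32 mm (y), flat on top; its top is 20 mm above this point when the key is up (90 mm above the table), 14 mm when latched, 7 mm when pressed to the stop. The bezel around it is only 4 mm high
- mod_d: one of four identical keys, standing in any of the four places (which of mod_a..mod_d is where changes; key_d is its movement). Fixed point on the switch box's top face, 70 mm above the table, under the key's centre; x and y axes as the box's. The white cap is 40 mm (x) by 32 mm (y), flat on top; its top is 20 mm above this point when the key is up (90 mm above the table), 14 mm when latched, 7 mm when pressed to the stop. The bezel around it is only 4 mm high
- key_a (a joint): how far the key of mod_a is down, in m: 0 up, about 0.006 latched, 0.013 at the stop. An up key starts to move at about 2.3 N, takes 4 N at 0.005, 7 N at the stop, and springs back. The latched key is solid up to about 4 N; pressed beyond about 0.010 (6 N) for half a second its catch drops out and it rises to 0 with the finger; let go of sooner it stays latched
- key_b (a joint): how far the key of mod_b is down, in m: 0 up, about 0.006 latched, 0.013 at the stop. An up key starts to move at about 2.3 N, takes 4 N at 0.005, 7 N at the stop, and springs back. The latched key is solid up to about 4 N; pressed beyond about 0.010 (6 N) for half a second its catch drops out and it rises to 0 with the finger; let go of sooner it stays latched
- key_c (a joint): how far the key of mod_c is down, in m: 0 up, about 0.006 latched, 0.013 at the stop. An up key starts to move at about 2.3 N, takes 4 N at 0.005, 7 N at the stop, and springs back. The latched key is solid up to about 4 N; pressed beyond about 0.010 (6 N) for half a second its catch drops out and it rises to 0 with the finger; let go of sooner it stays latched
- key_d (a joint): how far the key of mod_d is down, in m: 0 up, about 0.006 latched, 0.013 at the stop. An up key starts to move at about 2.3 N, takes 4 N at 0.005, 7 N at the stop, and springs back. The latched key is solid up to about 4 N; pressed beyond about 0.010 (6 N) for half a second its catch drops out and it rises to 0 with the finger; let go of sooner it stays latched
- mug: white mug, loose, 76 mm across, 85 mm high, handle on its +y side, beyond the box; origin at the centre of its underside
- jar: closed amber jar, loose, 68 mm across, 105 mm high, off the box's left end; origin at the centre of its underside
- bowl: terracotta bowl, loose, 104 mm across, 45 mm high, off the box's right end; origin at the centre of its underside

How it is judged:
By the outcome, as a careful person would: the job done as asked, in the order asked, and still so for the second after the job is handed in, with the robot touching nothing.
It also fails if it takes over 45 s, if anything falls off the work surface, if the arm or the gripper's body presses on something with over 40 N, if the wrist force passes 120 N, or if a joint passes its speed limit or range.

## Working session

There is one attempt and no reset: what is moved stays moved. The work goes in short steps, Python scripts to look and compute and a shell command to move; the robot and the scene stay as the last step left them, time stands still between calls to the robot, and variables do not carry over. Pictures are saved under pics/ and viewed, at most 10 in all, crops included, and the job is handed in when it is done.

```bash
mkdir -p pics; ls
python3 - <<'E'
from bench import robot
import cv2,numpy as np
for n in ("top","side"):
    c=robot.camera(n); cv2.imwrite(f"pics/{n}0.png",c["image"][:,:,::-1]); np.savez(f"{n}0.npz",**c)
    print(n,c["mtx"].round(1).tolist(),c["camera_from_world"].round(3).tolist())
o=robot.get_obs(); print(o["clock"],o["position"],o["eef_rot"],o["force"],o["opening"])
E
```

```text
pics
top [[506.9, 0.0, 288.7], [0.0, 506.9, 209.1], [0.0, 0.0, 1.0]] [[0.008, -1.0, -0.003, 19.352], [-0.998, -0.008, -0.059, 638.738], [0.059, 0.003, -0.998, 988.795], [0.0, 0.0, 0.0, 1.0]]
side [[491.9, 0.0, 282.8], [0.0, 491.9, 208.6], [0.0, 0.0, 1.0]] [[0.787, -0.616, 0.021, -496.714], [-0.335, -0.456, -0.825, 268.725], [0.518, 0.642, -0.565, 753.574], [0.0, 0.0, 0.0, 1.0]]
0.1 [162.25063173 706.1794975  230.50465809] [[-9.74622584e-01  2.23854387e-01 -1.80120165e-04]
 [ 2.23854421e-01  9.74621627e-01 -1.37228651e-03]
 [-1.31643348e-04 -1.37778212e-03 -9.99999042e-01]] [ 0.46036836 -0.19589542  0.3130973 ] 1.0007111441476009
```

View pics/top0.png

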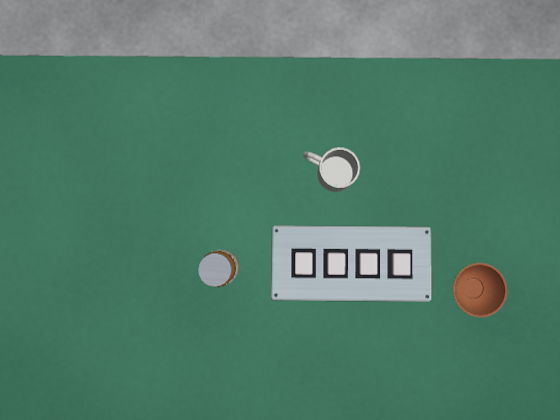

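View pics/side0.png

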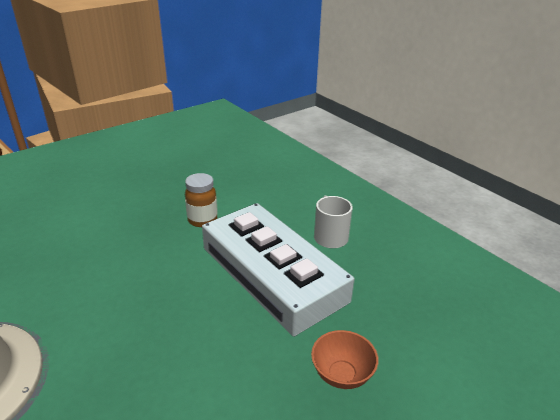

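The top view shows the four keys at about (304,263), (336,263), (368,264) and (400,264), with the jar at (217,268), the mug at (338,170) and the bowl at (480,290). The arm is out of view.

Run:
```python
import cv2,numpy as np
c=np.load("top0.npz");K=c["mtx"];T=c["camera_from_world"];im=c["image"];d=c["depth"]
def ray(u,v,z):
    r=T[:3,:3].T@np.linalg.inv(K)@[u,v,1]; o=-T[:3,:3].T@T[:3,3]; return o+r*(z-o[2])/r[2]
hsv=cv2.cvtColor(im,cv2.COLOR_RGB2HSV)
m=((im.min(2)>185)&(im[:,:,0].astype(int)>=im[:,:,2])).astype(np.uint8); m[:235]=0;m[:,:285]=0;m[290:]=0
n,l,s,ce=cv2.connectedComponentsWithStats(m)
P=[]
for i in range(1,n):
    if s[i,4]<200: continue
    u,v=ce[i]; dd=np.median(d[l==i]); p=ray(u,v,88); P.append(p)
    w=T[:3,:3].T@(np.linalg.inv(K)@[u,v,1]*dd-T[:3,3]); print(s[i],ce[i].round(1),p.round(1),"depth pt",w.round(1))
P=np.array(sorted(P,key=lambda p:-p[1])); v=P[0]-P[-1]; print("yaw deg",np.degrees(np.arctan2(-v[0],v[1])),np.linalg.norm(v))
for t,u,v_,z in(("jar",215,268,105),("mug",339,169,85),("bowl",480,290,45)): print(t,ray(u,v_,z).round())
```

```text
[296 253  16  21 332] [303.5 262.9] [535.4  -4.   88. ] depth pt [535.6  -3.9  91.2]
[329 254  16  20 312] [336.3 263.4] [535.1 -64.3  88. ] depth pt [535.2 -64.   91.1]
[361 254  16  20 319] [368.5 263.5] [ 535.3 -123.4   88. ] depth pt [ 535.2 -123.8   85.3]
[394 254  16  21 320] [401.5 263.6] [ 535.7 -184.1   88. ] depth pt [ 535.9 -183.4   91.1]
yaw deg 0.09384182865825318 180.0902418317109
jar [526. 156. 105.]
mug [710. -69.  85.]
bowl [ 485. -344.   45.]
```

Depth hints at the third key, but the taps have to confirm it. I'm shutting the gripper and setting out.

```bash
python3 -m creep '{"grip":[-1,-1,-1,-1,-1,-1,-1,-1,-1,-1],"travel":[[-6.5,-7.6,0],[-19.6,-22.8,0],[-42.4,-49.4,0],[-68.5,-79.8,0],[-94.6,-110.2,0],[-120.7,-140.6,0],[-146.8,-171,0],[-172.9,-201.4,0],[-199,-231.8,0],[-225.1,-262.2,0]],"rot":[[0,0,-0.0226],[0,0,-0.0452],[0,0,-0.0677],[0,0,-0.0903],[0,0,-0.1129],[0,0,-0.1355],[0,0,-0.158],[0,0,-0.1806],[0,0,-0.2032],[0,0,-0.2258]]}' 20; python3 -c "
from bench import robot
print(robot.get_obs()['eef_rot'].round(4))"
```

```text
clock: 0.93
position: [323.4, 398.7, 231.1]
eef_rot: [[-1.0, -0.001, -0.0], [-0.001, 1.0, -0.0], [0.0, -0.0, -1.0]]
force: [0.5, 1.1, 0.1]
opening: 0.001
grasp_force: 0.0
[[-1.0e+00 -1.4e-03 -1.0e-04]
 [-1.4e-03  1.0e+00 -4.0e-04]
 [ 1.0e-04 -4.0e-04 -1.0e+00]]
```

```bash
python3 -m creep '{"grip":[-1,-1,-1,-1,-1,-1,-1,-1,-1,-1],"travel":[[-18.6,-35.4,0],[-37.2,-70.8,0],[-55.8,-106.2,0],[-74.4,-141.6,0],[-93,-177,0],[-111.6,-212.4,0],[-130.2,-247.8,0],[-148.8,-283.2,0],[-167.4,-318.6,0],[-181.4,-345.3,0]],"rot":[[0,0,0],[0,0,0],[0,0,0],[0,0,0],[0,0,0],[0,0,0],[0,0,0],[0,0,0],[0,0,0],[0,0,0]]}'
python3 -m creep '{"grip":[-1,-1,-1,-1,-1,-1,-1,-1,-1,-1],"travel":[[-13,-25,0],[-22,-43,10],[-29,-56,30],[-31,-59.4,60],[-31,-59.4,85],[-31,-59.4,105],[-31,-59.4,118],[-31,-59.4,123],[-31,-59.4,126],[-31,-59.4,126]],"rot":[[0,0,0],[0,0,0],[0,0,0],[0,0,0],[0,0,0],[0,0,0],[0,0,0],[0,0,0],[0,0,0],[0,0,0]]}'
python3 - <<'E'
from bench import robot
import cv2
for n in ("top","side"): cv2.imwrite(f"pics/{n}1.png",robot.camera(n)["image"][:,:,::-1])
o=robot.get_obs();print(o['position'],o['force'])
E
```

```text
clock: 1.77
position: [505.3, 52.0, 231.3]
eef_rot: [[-1.0, 0.002, 0.0], [0.002, 1.0, -0.001], [-0.0, -0.001, -1.0]]
force: [0.3, 1.2, 0.2]
opening: 0.004
grasp_force: 0.0
clock: 2.6
position: [535.4, -4.0, 105.1]
eef_rot: [[-1.0, -0.0, -0.0], [-0.0, 1.0, -0.0], [0.0, -0.0, -1.0]]
force: [0.5, -0.3, 0.4]
opening: -0.002
grasp_force: 0.0
[535.85410907  -3.98443745 106.022923  ] [-1.13233338 -0.33605435 -0.63435133]
```

View pics/side1.png

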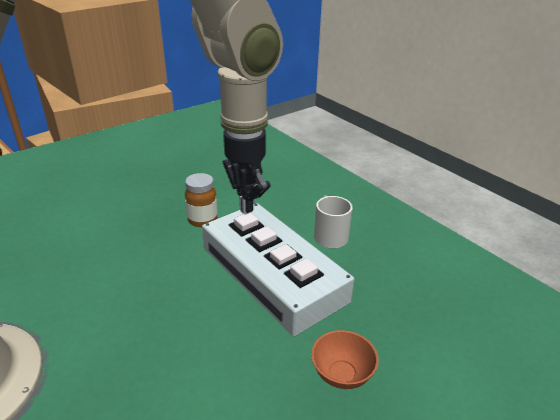

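The side view shows the shut fingertips just above the leftmost key (246,210). Next is the first light tap.

```bash
python3 -m creep '{"grip":[-1,-1,-1,-1,-1,-1,-1,-1,-1,-1],"travel":[[0,0,5],[0,0,10],[0,0,12.5],[0,0,13.5],[0,0,14],[0,0,14.5],[0,0,15],[0,0,15.3],[0,0,15.3],[0,0,15.3]],"rot":[[0,0,0],[0,0,0],[0,0,0],[0,0,0],[0,0,0],[0,0,0],[0,0,0],[0,0,0],[0,0,0],[0,0,0]]}'
cat > rd.py <<'E'
from bench import robot
import numpy as np
F=[];P=[]
for i in range(6):
    robot.camera("side"); o=robot.get_obs(); F.append(o["force"]);P.append(o["position"])
print("F",np.mean(F,0).round(2),"z each",np.array(F)[:,2].round(1),"P",np.mean(P,0).round(2))
E
python3 rd.py
```

```text
clock: 3.53
position: [535.5, -4.1, 90.2]
eef_rot: [[-1.0, 0.0, 0.0], [0.0, 1.0, 0.0], [-0.0, 0.0, -1.0]]
force: [-1.0, -0.4, 1.8]
opening: 0.003
grasp_force: 1.0
F [-0.08  0.12  1.8 ] z each [2.2 2.3 2.2 0.9 1.7 1.6] P [535.47  -4.04  90.11]
```

First key: contact at 90.1 mm with 1.8 N, so it is up. Moving to the second.

```bash
python3 -m creep '{"grip":[-1,-1,-1,-1,-1,-1,-1,-1,-1,-1],"travel":[[0,0,-8],[0,-15,-10],[0,-40,-10],[0,-60,-10],[0,-60,-6],[0,-60,-2],[0,-60,-1],[0,-60,-0.5],[0,-60,0],[0,-60,0]],"rot":[[0,0,0],[0,0,0],[0,0,0],[0,0,0],[0,0,0],[0,0,0],[0,0,0],[0,0,0],[0,0,0],[0,0,0]]}'; python3 rd.py
```

```text
clock: 4.67
position: [535.3, -63.0, 90.0]
eef_rot: [[-1.0, -0.001, -0.0], [-0.001, 1.0, 0.0], [0.0, 0.0, -1.0]]
force: [-1.1, 0.7, 1.7]
opening: 0.0
grasp_force: 1.0
F [-0.22  1.65  1.89] z each [1.3 2.  1.6 1.7 2.8 1.9] P [535.53 -63.45  90.14]
```

Second key: contact at 90.1 mm, so it is up too. For the third, I'll feel at the same height first, then lower.

```bash
python3 -m creep '{"grip":[-1,-1,-1,-1,-1,-1,-1,-1,-1,-1],"travel":[[0,0,-8],[0,-15,-10],[0,-40,-10],[0,-60,-10],[0,-60,-6],[0,-60,-2],[0,-60,-1],[0,-60,-0.5],[0,-60,0],[0,-60,0]],"rot":[[0,0,0],[0,0,0],[0,0,0],[0,0,0],[0,0,0],[0,0,0],[0,0,0],[0,0,0],[0,0,0],[0,0,0]]}'; python3 rd.py
```

```text
clock: 5.8
position: [535.5, -123.2, 89.9]
eef_rot: [[-1.0, -0.001, -0.0], [-0.001, 1.0, 0.0], [0.0, 0.0, -1.0]]
force: [-0.2, 0.2, -0.1]
opening: 0.003
grasp_force: 0.0
F [0.   0.28 0.08] z each [ 0.6  0.3  0.2  0.1 -1.3  0.7] P [ 535.52 -123.65   90.08]
```

No contact at 90, so I'll go down gently to the latched height.

```bash
python3 -m creep '{"grip":[-1,-1,-1,-1,-1,-1,-1,-1,-1,-1],"travel":[[0,0,1],[0,0,2],[0,0,3],[0,0,4],[0,0,4.5],[0,0,5],[0,0,5.4],[0,0,5.8],[0,0,6.1],[0,0,6.1]],"rot":[[0,0,0],[0,0,0],[0,0,0],[0,0,0],[0,0,0],[0,0,0],[0,0,0],[0,0,0],[0,0,0],[0,0,0]]}'; python3 rd.py
```

```text
clock: 6.93
position: [535.4, -124.1, 84.0]
eef_rot: [[-1.0, 0.0, 0.0], [0.0, 1.0, -0.0], [-0.0, -0.0, -1.0]]
force: [0.4, 0.4, 2.0]
opening: -0.002
grasp_force: 1.0
F [-0.39 -0.15  1.99] z each [2.8 0.8 2.4 2.5 2.1 1.3] P [ 535.43 -124.05   83.99]
```

Third key: solid contact at 84.0 mm, so this is the latched one. The fourth still has to be tapped before I press it.

```bash
python3 -m creep '{"grip":[-1,-1,-1,-1,-1,-1,-1,-1,-1,-1],"travel":[[0,0,-8],[0,0,-16],[0,-15,-16.1],[0,-40,-16.1],[0,-60,-16.1],[0,-60,-11],[0,-60,-8],[0,-60,-7],[0,-60,-6.1],[0,-60,-6.1]],"rot":[[0,0,0],[0,0,0],[0,0,0],[0,0,0],[0,0,0],[0,0,0],[0,0,0],[0,0,0],[0,0,0],[0,0,0]]}'; python3 rd.py
```

```text
clock: 8.07
position: [535.4, -183.0, 90.0]
eef_rot: [[-1.0, -0.001, -0.0], [-0.001, 1.0, 0.0], [0.0, 0.0, -1.0]]
force: [-0.9, 0.5, 2.1]
opening: -0.003
grasp_force: 1.0
F [-0.98  1.29  2.  ] z each [2.2 1.4 2.  2.4 1.9 2.1] P [ 535.54 -183.24   90.16]
```

Fourth key: up. Going back over the third, then pressing it to about 12 mm and holding.

```bash
python3 -m creep '{"grip":[-1,-1,-1,-1,-1,-1,-1,-1,-1,-1],"travel":[[0,0,-8],[0,15,-10],[0,40,-10],[0,60,-10],[0,60,-10],[0,60,-6],[0,60,-2],[0,60,2],[0,60,4],[0,60,5]],"rot":[[0,0,0],[0,0,0],[0,0,0],[0,0,0],[0,0,0],[0,0,0],[0,0,0],[0,0,0],[0,0,0],[0,0,0]]}'
python3 -m creep '{"grip":[-1,-1,-1,-1,-1,-1,-1,-1,-1,-1],"travel":[[0,0,1],[0,0,2],[0,0,3.5],[0,0,5],[0,0,6],[0,0,7],[0,0,7.5],[0,0,7.5],[0,0,7.5],[0,0,7.5]],"rot":[[0,0,0],[0,0,0],[0,0,0],[0,0,0],[0,0,0],[0,0,0],[0,0,0],[0,0,0],[0,0,0],[0,0,0]]}';python3 rd.py
```

```text
clock: 9.2
position: [535.1, -124.9, 84.4]
eef_rot: [[-1.0, 0.001, -0.001], [0.001, 1.0, -0.0], [0.001, -0.0, -1.0]]
force: [0.0, 1.3, -0.4]
opening: -0.001
grasp_force: 0.0
clock: 10.03
position: [535.2, -124.7, 77.7]
eef_rot: [[-1.0, 0.001, -0.0], [0.001, 1.0, -0.001], [0.0, -0.001, -1.0]]
force: [-3.9, -2.8, 6.0]
opening: 0.0
grasp_force: 3.1
F [-2.62 -3.04  6.21] z each [6.5 6.4 6.2 5.8 6.3 6.1] P [ 535.16 -124.73   77.74]
```

```bash
python3 -m creep '{"grip":[-1,-1,-1,-1,-1,-1,-1,-1,-1,-1],"travel":[[0,0,0],[0,0,0],[0,0,0],[0,0,0],[0,0,-2],[0,0,-5],[0,0,-9],[0,0,-13],[0,0,-20],[0,0,-30]],"rot":[[0,0,0],[0,0,0],[0,0,0],[0,0,0],[0,0,0],[0,0,0],[0,0,0],[0,0,0],[0,0,0],[0,0,0]]}'
python3 -m creep '{"grip":[-1,-1,-1,-1,-1,-1,-1,-1,-1,-1],"travel":[[0,0,-20],[0,0,-45],[0,0,-75],[0,0,-100],[30,0,-120],[60,0,-130],[80,0,-130],[90,0,-130],[90,0,-130],[90,0,-130]],"rot":[[0,0,0],[0,0,0],[0,0,0],[0,0,0],[0,0,0],[0,0,0],[0,0,0],[0,0,0],[0,0,0],[0,0,0]]}'
python3 - <<'E'
from bench import robot
import cv2,numpy as np
for n in("top","side"):
    c=robot.camera(n);cv2.imwrite(f"pics/{n}2.png",c["image"][:,:,::-1]);K=c["mtx"];T=c["camera_from_world"];d=c["depth"]
    for y in(-4,-64,-124,-184):
        p=T[:3,:3]@[535.5,y,90]+T[:3,3];u,v,_=(K@p/p[2]);u,v=int(round(u)),int(round(v))
        q=[T[:3,:3].T@(np.linalg.inv(K)@[a,b,1]*d[b,a]-T[:3,3]) for a in range(u-3,u+4) for b in range(v-2,v+3)]
        print(n,y,np.median(q,0).round(1))
E
```

```text
clock: 11.17
position: [535.3, -123.4, 107.6]
eef_rot: [[-1.0, -0.001, -0.001], [-0.001, 1.0, 0.001], [0.001, 0.001, -1.0]]
force: [0.4, 0.1, 0.5]
opening: -0.001
grasp_force: 0.0
clock: 12.0
position: [446.3, -123.9, 238.0]
eef_rot: [[-1.0, -0.0, 0.002], [-0.0, 1.0, -0.0], [-0.002, -0.0, -1.0]]
force: [1.1, 0.7, -0.0]
opening: -0.002
grasp_force: 0.0
top -4 [535.5  -4.8  91. ]
top -64 [536.  -63.3  91.1]
top -124 [ 536.5 -123.7   91. ]
top -184 [ 535.1 -184.4   91.2]
side -4 [537.6  -1.9  87.8]
side -64 [536.5 -62.5  88.1]
side -124 [ 536.  -122.1   88. ]
side -184 [ 537.5 -183.6   88.3]
```

View pics/side2.png

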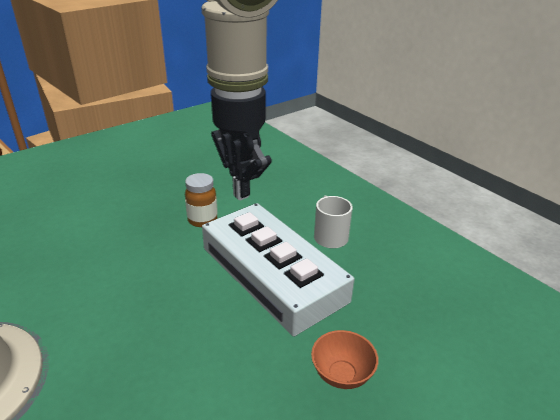

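The side view shows all four keys level at (246,222) to (304,269). The arm is clear, and the mug, jar and bowl have not moved.

```bash
python3 -c "
from bench import robot
print(robot.close_job())"
```

```text
the job is handed in; nothing more can be done
None
```

I tapped the four keys left to right, found the third from the left latched, and pressed and released it; all four keys now stand up, the mug, jar and bowl are where they were, and the job was handed in at about 12 s.

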